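# Collect a stripped guitar's hardware in the parts tray

### The job

Collect this guitar's four parts in the parts tray, each lying flat inside the pocket of its shape: the double-row pickup in the wide rectangular pocket, the tailpiece bar in the long narrow one, the boxed toggle switch upright in the square one and the skirted knob, skirt down, in the round one. Set the parts down rather than dropping them. The single-row pickup and the knob without a skirt belong to another guitar: leave them where they lie.

Things in the scene. Friction and masses are not known exactly. Their poses are not given: they have to be found in the camera images.
- pickup_mid (a point): double-row guitar pickup: black block 70 x 38 x 20 mm (x, y, z) with TWO rows of six small steel pole studs on top; point at its centre, 10 mm above its underside; x along its 70 mm length, y across its 38 mm width, z up. Loose, lies flat on the bench, about 130 g. Belongs in the wide rectangular pocket.
- bar_mid (a point): tailpiece bar: plain steel bar 84 x 16 x 16 mm with rounded edges; point at its centre, 8 mm above its underside; x along its 84 mm length, y across its 16 mm width, z up. Loose, about 90 g. Belongs in the long narrow pocket.
- switch_mid (a point): boxed toggle switch: dark steel block 28 x 28 x 18 mm standing upright, with a brass collar (14 mm diameter) and a thin white-tipped lever on top, 39 mm high in all; point at the centre of the block, 9 mm above its underside; x and y square to its sides, z up. Loose, about 60 g. Belongs in the square pocket.
- knob_mid (a point): skirted control knob: black, standing upright, with a flat skirt 40 mm in diameter and 4 mm thick at the bottom and a grip 24 mm in diameter above it, 22 mm high in all, aluminium disc on top; point on its axis, 11 mm above its underside; z up. Loose, about 25 g. Belongs in the round pocket.
- single_mid (a point): look-alike, to be left where it lies: single-row pickup, black block 70 x 18 x 20 mm with only ONE row of six studs; point at its centre, 10 mm above its underside; x along its length. Loose. Among the parts on the bench there are also low bystanders (up to 22 mm high), their edges at least 55 mm from the middle of any part.
- plain_knob_mid (a point): look-alike, to be left where it lies: straight-sided black knob WITHOUT a skirt, 24 mm in diameter, 22 mm high, aluminium disc on top; point on its axis, 11 mm above its underside. Loose.
- bay_pickup_floor (a point): wide rectangular pocket, 90 (x) by 58 (y) mm, blue felt floor. One of four plywood inserts (116 x 90 mm) lying two by two, edge to edge, in one low fixed wooden tray 246 x 194 mm; which insert lies where changes, and the tray may be turned a little. The point is at the centre of the pocket's floor, 7 mm above the bench; the rim round the pocket is 5 mm above the floor and the tray's wall is level with it; x along the insert's 116 mm side, y along its 90 mm side, z up.
- bay_bar_floor (a point): long narrow pocket, 104 (x) by 36 (y) mm, blue felt floor. One of four plywood inserts (116 x 90 mm) lying two by two, edge to edge, in one low fixed wooden tray 246 x 194 mm; which insert lies where changes, and the tray may be turned a little. The point is at the centre of the pocket's floor, 7 mm above the bench; the rim round the pocket is 5 mm above the floor and the tray's wall is level with it; x along the insert's 116 mm side, y along its 90 mm side, z up.
- bay_switch_floor (a point): square pocket, 48 by 48 mm, blue felt floor. One of four plywood inserts (116 x 90 mm) lying two by two, edge to edge, in one low fixed wooden tray 246 x 194 mm; which insert lies where changes, and the tray may be turned a little. The point is at the centre of the pocket's floor, 7 mm above the bench; the rim round the pocket is 5 mm above the floor and the tray's wall is level with it; x along the insert's 116 mm side, y along its 90 mm side, z up.
- bay_knob_floor (a point): round pocket, 60 mm in diameter, blue felt floor. One of four plywood inserts (116 x 90 mm) lying two by two, edge to edge, in one low fixed wooden tray 246 x 194 mm; which insert lies where changes, and the tray may be turned a little. The point is at the centre of the pocket's floor, 7 mm above the bench; the rim round the pocket is 5 mm above the floor and the tray's wall is level with it; x along the insert's 116 mm side, y along its 90 mm side, z up.
Things that resemble listed ones, but are neither listed nor needed, are in the scene too. What is shaped like the part that bears pickup_mid but orange is not meant.

How it is judged:
At the end, for the whole second after the job is handed in: Each of the four parts rests flat (within 0.06 rad) on the floor of its own pocket, within 18 mm of the pocket's centre and not perched on the rim (at most 2.5 mm high), released and at rest; neither look-alike has moved more than 15 mm (horizontal distance between pickup_mid and bay_pickup_floor below 0.018 m and z of pickup_mid in the frame of bay_pickup_floor below 0.0125 m and angle between each of pickup_mid, bar_mid, switch_mid, knob_mid's own z axis and vertical below 0.06 rad and linear speed of each of pickup, bar, switch, knob below 0.02 m/s and horizontal distance between bar_mid and bay_bar_floor below 0.018 m and z of bar_mid in the frame of bay_bar_floor below 0.0105 m and horizontal distance between switch_mid and bay_switch_floor below 0.018 m and z of switch_mid in the frame of bay_switch_floor below 0.0115 m and horizontal distance between knob_mid and bay_knob_floor below 0.018 m and z of knob_mid in the frame of bay_knob_floor below 0.0135 m and distance of each of single_mid, plain_knob_mid from where it was at the start of the episode below 0.015 m); the robot touches nothing.
It fails at once if a part was dropped or thrown into its pocket instead of being set down ((horizontal distance between pickup_mid and bay_pickup_floor below 0.03 m and z of pickup_mid in the frame of bay_pickup_floor below 0.045 m and linear speed of pickup above 0.7 m/s) or (horizontal distance between bar_mid and bay_bar_floor below 0.03 m and z of bar_mid in the frame of bay_bar_floor below 0.045 m and linear speed of bar above 0.7 m/s) or (horizontal distance between switch_mid and bay_switch_floor below 0.03 m and z of switch_mid in the frame of bay_switch_floor below 0.045 m and linear speed of switch above 0.7 m/s) or (horizontal distance between knob_mid and bay_knob_floor below 0.03 m and z of knob_mid in the frame of bay_knob_floor below 0.045 m and linear speed of knob above 0.7 m/s)).
It fails at once if the single-row pickup, which does not belong, was moved more than 15 mm (distance of single_mid from where it was at the start of the episode above 0.015 m).
It fails at once if the plain knob, which does not belong, was moved more than 15 mm (distance of plain_knob_mid from where it was at the start of the episode above 0.015 m).
It also fails if it takes over 104 s, if anything falls off the work surface, if the arm or the gripper's body presses on something with over 40 N, if the wrist force passes 120 N, or if a joint passes its speed limit or range.

### The arm

A 7-joint arm with a two-finger parallel gripper is mounted at the origin on the work surface. World frame = base frame: x ahead of the robot, y to its left, z up, the work surface at z = 0. Lengths are in m, angles in rad, forces in N, time in s.
With the tool pointing down it reaches from about 0.425 to 0.875 m from the base axis. Payload 4.7 kg.
Tool frame: the origin (TCP) lies midway between the tips of the shut fingers; the grasp point (between the pads) lies 19 mm behind it; x points along the fingers, z is the direction in which the jaws open and shut, and the axes are right-handed (so a half turn about x gives the same grasp; the last joint's range is limited). The gripper opens to 87 mm and grips with 3 to 60 N. Pads are 19 mm wide; open, the fingers measure 117 mm over their backs; the gripper's body (75 mm by 190 mm) begins 51 mm behind the grasp point.
Start: joints at [-1.09, 0.321, -0.07, 1.45, 0.023, 1.371, -0.057], TCP at [0.293, 0.58, 0.223] pointing down, gripper open.
Joint ranges: [-2.86, 2.86], [-0.3, 2.09], [-1.38, 1.24], [0.06, 2.45], [-1.56, 4.7], [0.09, 2.05], [-2.69, 2.69]. Speed limits (rad/s): [2.57, 2.57, 3.14, 3.14, 3.14, 3.14, 3.14].

### API

Orientations are given as a rotation vector (axis times angle).
In Python, from bench import ctrl gives the robot as it stands.
- The arm moves only by the shell command python3 -m pendant 'ROWS' [OPENING] [FORCE]. ROWS is JSON, a list of rows, each an object with "travel": the shift along the tool's x, y, z in m, a list of three; "twist": the turn about the tool's x in rad. In form: [{"travel": [x, y, z], "twist": twist}, ...]. A call has 1 to 10 rows; each row is the pose to reach, as a shift and turn from the pose measured when the call began, along the tool's axes at that moment; what a row does not reach only later rows make up. A row lasts 1/8 s, in which the tool goes at most 62.5 mm and 10.7 degrees, less where a joint would pass 70% of its speed; a pose out of reach is approached as far as the arm can. A call with a gripper value outside its range is refused whole. OPENING is the opening, from -1 (shut) to 1 (fully open), so that 0 is half open, set as the call begins (- or left out, the last holds). The fingers move at their own pace and stop on an object; FORCE is the grip in N (left out, the last holds). Time passes only in rows, so rows that repeat a pose let the fingers close. It gives the time, the measured TCP pose, the force and the opening at its end, in the units of the state.
- ctrl.get_state(): the state, without advancing time (a new reading comes with each control period).
- ctrl.get_image(name): name is "scene" or "top"; returns the picture (400x640x3 uint8, red, green, blue); there is no depth.
- ctrl.camera_model(name): a dict with "K" (3x3 intrinsics, pixels), "rvec" (rotation vector, rad) and "tvec" (3), from world to camera coordinates, as OpenCV has them. Camera axes: x right, y down, z forward; pixel columns grow to the right and rows downward; lengths in m; the calibration is good to about 2 mm. A picture is of the moment at which its call begins. camera_model takes no time and is no camera call.
- ctrl.close_job(): hands the job in, once; it reports no verdict.
The state is a dict: "time": time; "joint_positions": joint angles; "qd": joint speeds; "joint_torque": joint torques, N m; "position": TCP position; "tool_rot": TCP orientation; "ft_force": force on the tool from outside, world axes, zero at the start; "torque": the same for the moment, N m; "grip_width": opening from 0.0 (shut) to 1.0 (fully open).
Only numpy, scipy, OpenCV 4.12 (cv2) and the standard library are available. Lean on these libraries where they do the work, as an engineer would, in place of code of your own. Each camera call takes 0.05 s, during which the arm holds its last target.

## Working session

There is one attempt and no reset: what is moved stays moved. The work goes in short steps, Python scripts to look and compute and a shell command to move; the robot and the scene stay as the last step left them, time stands still between calls to the robot, and variables do not carry over. Pictures are saved under pics/ and viewed, and the job is handed in when it is done.

```bash
mkdir -p pics; ls
python3 - <<'E'
from bench import ctrl
import cv2
s=ctrl.get_state()
print(s)
for n in("scene","top"):
    im=ctrl.get_image(n); cv2.imwrite(f"pics/{n}0.png",im[:,:,::-1]); print(ctrl.camera_model(n))
E
```

```text
pics
{'time': 0.0, 'joint_positions': array([-1.08988526,  0.32181936, -0.07011148,  1.45166497,  0.02257707,
        1.37077267, -0.05690874]), 'qd': array([-0.00067092, -0.0012663 , -0.00165107,  0.00170766, -0.00012706,
       -0.00036849,  0.00017649]), 'joint_torque': array([-1.42706158e-03, -4.91296828e+01, -4.04959833e-01, -3.12529635e+01,
       -6.41540461e-02,  4.37186623e-02,  2.04994844e-04]), 'position': array([0.29230454, 0.5799602 , 0.2214691 ]), 'tool_rot': array([-0.85993607,  1.39617054,  0.85823265]), 'ft_force': array([-0.43490854,  0.1124788 , -0.74078619]), 'torque': array([-0.03875374, -0.03638699, -0.0351069 ]), 'grip_width': 0.9974001011779066}
{'K': array([[371.67225001,   0.        , 317.64540694],
       [  0.        , 371.67225001, 203.07197601],
       [  0.        ,   0.        ,   1.        ]]), 'rvec': array([ 2.10607458,  0.71916385, -0.35264928]), 'tvec': array([-0.36987126, -0.13835204,  0.98402223])}
{'K': array([[452.20808203,   0.        , 324.32079346],
       [  0.        , 452.20808203, 194.33534351],
       [  0.        ,   0.        ,   1.        ]]), 'rvec': array([ 2.18163839, -2.14987445,  0.10002965]), 'tvec': array([-0.02609602,  0.47946386,  1.10791509])}
```

View pics/scene0.png

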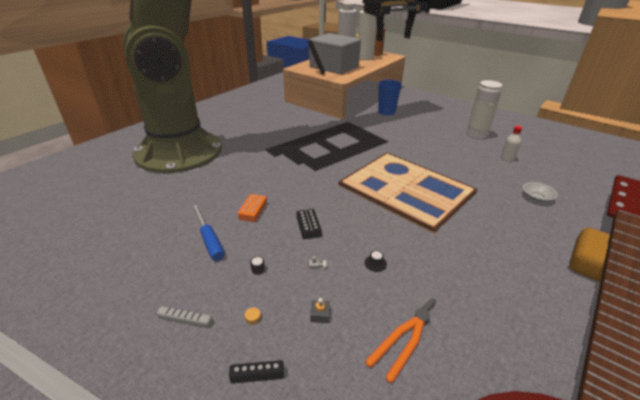

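View pics/top0.png

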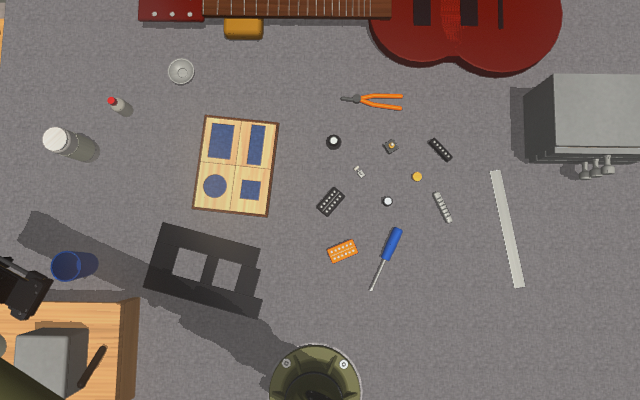

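```bash
cat > h.py <<'E'
from bench import ctrl
import cv2, numpy as np
def cam(n):
    m=ctrl.camera_model(n); return m["K"],cv2.Rodrigues(np.array(m["rvec"]))[0],np.array(m["tvec"])
def bp(n,u,v,z):
    K,R,t=cam(n); d=R.T@np.linalg.inv(K)@np.array([u,v,1.]); c=-R.T@t
    return c+d*(z-c[2])/d[2]
def pj(n,P):
    m=ctrl.camera_model(n); return cv2.projectPoints(np.array(P,float).reshape(-1,3),np.array(m["rvec"]),np.array(m["tvec"]),m["K"],None)[0][:,0]
def snap(n,name,x0,y0,x1,y1,s):
    im=ctrl.get_image(n)[:,:,::-1]; cv2.imwrite(f"pics/{name}_full.png",im)
    cv2.imwrite(f"pics/{name}.png",cv2.resize(im[y0:y1,x0:x1],None,fx=s,fy=s,interpolation=cv2.INTER_CUBIC))
E
python3 - <<'E'
import cv2
a=cv2.imread("pics/top0.png"); b=cv2.imread("pics/scene0.png")
cv2.imwrite("pics/t1.png",cv2.resize(a[90:270,310:470],None,fx=5*.65,fy=5*.65,interpolation=3))
cv2.imwrite("pics/t2.png",cv2.resize(a[100:230,180:290],None,fx=4.5,fy=4.5,interpolation=3))
cv2.imwrite("pics/s1.png",cv2.resize(b[180:390,140:440],None,fx=2.6,fy=2.6,interpolation=3))
from h import *
for u,v in((236,166),(330,201),(333,142),(391,146),(440,149),(388,201),(442,207),(495,172),(520,287),(360,171),(417,176),(342,250),(390,250)): print(u,v,bp("top",u,v,.01).round(3))
E
```

```text
236 166 [0.551 0.208 0.01 ]
330 201 [ 0.464 -0.034  0.01 ]
333 142 [ 0.616 -0.039  0.01 ]
391 146 [ 0.608 -0.188  0.01 ]
440 149 [ 0.602 -0.313  0.01 ]
388 201 [ 0.467 -0.18   0.01 ]
442 207 [ 0.453 -0.316  0.01 ]
495 172 [ 0.544 -0.452  0.01 ]
520 287 [ 0.258 -0.507  0.01 ]
360 171 [ 0.542 -0.109  0.01 ]
417 176 [ 0.531 -0.254  0.01 ]
342 250 [ 0.342 -0.065  0.01 ]
390 250 [ 0.344 -0.185  0.01 ]
```

View pics/t1.png

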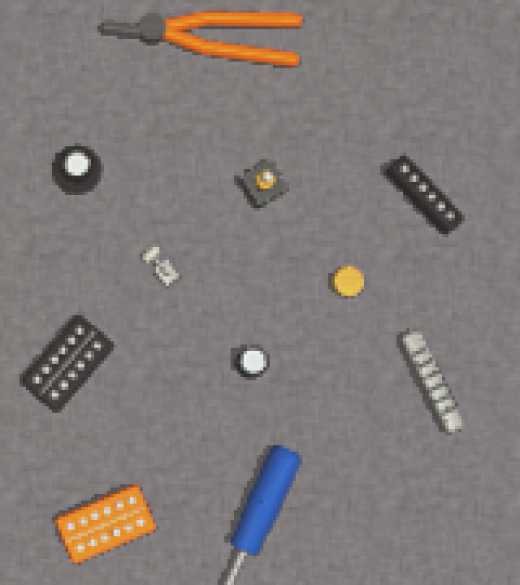

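View pics/t2.png

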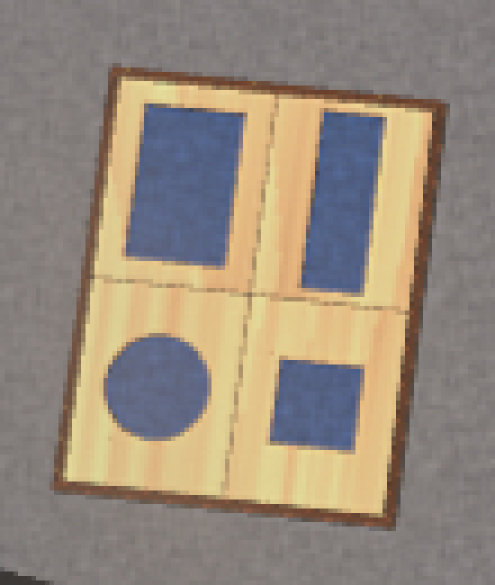

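View pics/s1.png

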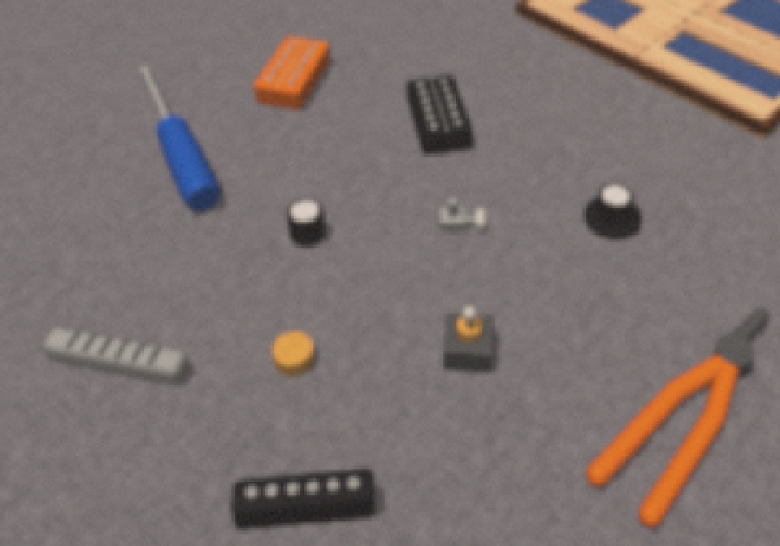

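```bash
cat > fit.py <<'E'
from h import *
from scipy.optimize import minimize
S=4
def box(lx,ly,h):
    return np.array([[sx*lx/2,sy*ly/2,z] for sx in(-1,1) for sy in(-1,1) for z in(0,h)])
def cyl(parts):
    a=np.linspace(0,2*np.pi,40,endpoint=False)
    return [np.array([[r*np.cos(t),r*np.sin(t),z] for z in zz for t in a]) for r,zz in parts]
def render(n,groups,p,roi,z0=0):
    x,y,yaw=p;c,s=np.cos(yaw),np.sin(yaw);R=np.array([[c,-s,0],[s,c,0],[0,0,1]])
    x0,y0,x1,y1=roi;m=np.zeros(((y1-y0)*S,(x1-x0)*S),np.uint8)
    for g in groups:
        q=pj(n,g@R.T+[x,y,z0]); q=(q-[x0,y0]+.5)*S-.5
        h=cv2.convexHull((q*16).round().astype(np.int32).reshape(-1,1,2)); cv2.fillConvexPoly(m,h,1,shift=4)
    return m
def mask(im,roi,f):
    x0,y0,x1,y1=roi
    c=cv2.resize(im[y0:y1,x0:x1],None,fx=S,fy=S,interpolation=cv2.INTER_CUBIC)
    m=f(c.astype(int)).astype(np.uint8)
    m=cv2.morphologyEx(m,cv2.MORPH_CLOSE,np.ones((13,13)))
    k,l,st,_=cv2.connectedComponentsWithStats(m)
    return (l==1+np.argmax(st[1:,4])).astype(np.uint8)
def roi_of(n,xy,r=26):
    u=pj(n,[[*xy,.01]])[0]; x0,y0=(u-r).astype(int); return (max(x0,0),max(y0,0),min(x0+2*r,640),min(y0+2*r,400))
def fit(ims,groups,f,p0,yaws=(0,),r={"top":26,"scene":38},z0=0):
    M=[]
    for n in ims:
        ro=roi_of(n,p0[:2],r[n]); M.append((n,ro,mask(ims[n],ro,f)))
    def cost(p):
        c=0
        for n,ro,m in M:
            k=render(n,groups,p,ro,z0); c+=1-(k&m).sum()/max(1,(k|m).sum())
        return c/len(M)
    best=None
    for w in yaws:
        s=np.array([[0,0,0],[.01,0,0],[0,.01,0],[0,0,.3]])+[p0[0],p0[1],w]
        o=minimize(cost,s[0],method="Nelder-Mead",options=dict(initial_simplex=s,xatol=1e-4,fatol=1e-5))
        if best is None or o.fun<best.fun: best=o
    return best,M
E
cat > loc.py <<'E'
from fit import *
T={"top":cv2.imread("pics/top0.png"),"scene":cv2.imread("pics/scene0.png")}
dark=lambda c:c.max(2)<75
def nongrey(c): return (c.max(2)<75)|(c[...,2]-c[...,0]>25)
bright=lambda c:c.mean(2)>135
Y=np.linspace(0,np.pi,7)[:-1]
jobs={"pickup":([box(.07,.038,.02)],dark,(.464,-.034),Y),
"bar":([box(.084,.016,.016)],bright,(.453,-.316),Y),
"switch":([box(.028,.028,.018)],lambda c:c.max(2)<90,(.605,-.188),(0,.5,1)),
"knob":(cyl([(.02,(0,.004)),(.012,(0,.022))]),dark,(.614,-.039),(0,)),
"single":([box(.07,.018,.02)],dark,(.602,-.313),Y),
"plain":(cyl([(.012,(0,.022))]),dark,(.467,-.18),(0,))}
for k,(g,f,p0,ys) in jobs.items():
    for v in (("top",),("scene",),("top","scene")):
        o,M=fit({n:T[n] for n in v},g,f,p0,ys)
        print(k,v,o.x.round(4),round(o.fun,3))
# pockets
hsv=cv2.cvtColor(T["top"],cv2.COLOR_BGR2HSV)
for n in("top","scene"):
    im=T[n]; c=im.astype(int); m=((c[...,0]-c[...,2])>30).astype(np.uint8)
    k,l,st,ce=cv2.connectedComponentsWithStats(m)
    for i in range(1,k):
        if st[i,4]<100: continue
        cs=cv2.findContours((l==i).astype(np.uint8),0,1)[0][0][:,0]
        P=np.array([bp(n,u,v,.007)[:2] for u,v in cs])
        r=cv2.minAreaRect((P*1000).astype(np.float32))
        p=bp(n,*ce[i],.007)
        if p[0]<.8 and p[0]>.35 and p[1]<.4 and p[1]>.05: print(n,p.round(4),r)
E
python3 loc.py
```

```text
pickup ('top',) [ 0.4638 -0.0337 -0.6993] 0.038
pickup ('scene',) [ 0.4661 -0.0306 -0.7385] 0.204
pickup ('top', 'scene') [ 0.4638 -0.0331 -0.6984] 0.145Traceback (most recent call last):
  File "loc.py", line 15, in <module>
    o,M=fit({n:T[n] for n in v},g,f,p0,ys)
        ~~~^^^^^^^^^^^^^^^^^^^^^^^^^^^^^^^
  File "fit.py", line 37, in fit
    o=minimize(cost,s[0],method="Nelder-Mead",options=dict(initial_simplex=s,xatol=1e-4,fatol=1e-5))
    res = _minimize_neldermead(fun, x0, args, callback, bounds=bounds,
                               **options)
    fxe = func(xe)
    fx = function(np.copy(x), *(wrapper_args + args))
  File "fit.py", line 32, in cost
    k=render(n,groups,p,ro,z0); c+=1-(k&m).sum()/max(1,(k|m).sum())
  File "fit.py", line 13, in render
    q=pj(n,g@R.T+[x,y,z0]); q=(q-[x0,y0]+.5)*S-.5
  File "h.py", line 9, in pj
    m=ctrl.camera_model(n); return cv2.projectPoints(np.array(P,float).reshape(-1,3),np.array(m["rvec"]),np.array(m["tvec"]),m["K"],None)[0][:,0]
ValueError: time passes only in moves, steps and waits
```

```bash
python3 - <<'E'
from bench import ctrl
import pickle
pickle.dump({n:ctrl.camera_model(n) for n in("top","scene")},open("cam.pkl","wb"))
print(ctrl.get_state()["time"])
E
sed -i 's/^def cam/import pickle\nCM=pickle.load(open("cam.pkl","rb"))\ndef cam/; s/ctrl.camera_model(n)/CM[n]/' h.py; python3 loc.py
```

```text
0.1
pickup ('top',) [ 0.4638 -0.0337 -0.6993] 0.038
pickup ('scene',) [ 0.4661 -0.0306 -0.7385] 0.204
pickup ('top', 'scene') [ 0.4638 -0.0331 -0.6984] 0.145
bar ('top',) [ 0.455  -0.3192  3.5961] 0.337
bar ('scene',) [ 0.4504 -0.3139  0.2987] 0.55
bar ('top', 'scene') [ 0.4547 -0.3181  0.4149] 0.458
switch ('top',) [ 0.6056 -0.1823  0.5338] 0.595
switch ('scene',) [ 0.6152 -0.187   0.5084] 0.594
switch ('top', 'scene') [ 0.6101 -0.1841  0.7109] 0.66
knob ('top',) [ 0.6185 -0.0386 -0.0825] 0.384
knob ('scene',) [ 0.6223 -0.0367 -0.1592] 0.389
knob ('top', 'scene') [ 0.6205 -0.0387 -0.0401] 0.405
single ('top',) [ 0.6005 -0.312   0.7733] 0.101
single ('scene',) [ 0.604  -0.3099  0.7737] 0.303
single ('top', 'scene') [ 0.602  -0.3114  0.7579] 0.225
plain ('top',) [ 0.4641 -0.1738  0.1276] 0.768
plain ('scene',) [ 0.4699 -0.1745  0.0672] 0.542
plain ('top', 'scene') [ 0.469  -0.1745  0.0081] 0.687
top [0.617  0.2505 0.007 ] ((617.2096557617188, 250.32522583007812), (54.93410110473633, 86.61663055419922), 84.30516815185547)
top [0.6081 0.1599 0.007 ] ((608.1842041015625, 159.8220977783203), (33.38271713256836, 101.14729309082031), 84.32198333740234)
top [0.4999 0.2608 0.007 ] ((500.2296447753906, 261.56976318359375), (53.94983673095703, 53.86396789550781), 0.8202481269836426)
top [0.4915 0.1708 0.007 ] ((491.2738037109375, 170.9474334716797), (45.21587371826172, 45.80944061279297), 85.06510925292969)
scene [0.5029 0.2664 0.007 ] ((502.38763427734375, 266.7076110839844), (48.126075744628906, 33.13806915283203), 38.298160552978516)
scene [0.494  0.1749 0.007 ] ((493.6596374511719, 175.36248779296875), (33.52056121826172, 36.84775161743164), 83.66807556152344)
scene [0.6214 0.2543 0.007 ] ((620.0759887695312, 254.9322509765625), (42.6890983581543, 81.4154281616211), 83.9693832397461)
scene [0.613  0.1636 0.007 ] ((610.6957397460938, 163.8827362060547), (23.215253829956055, 95.2834243774414), 84.57471466064453)
```

Run:
```python
import cv2,numpy as np
a=cv2.imread("pics/top0.png")
for n,(x0,y0,x1,y1) in dict(knob=(322,132,346,154),sw=(380,137,402,156),plain=(379,192,398,210),bar=(430,188,456,226)).items():
    print(n); g=a[y0:y1,x0:x1].mean(2).astype(int)
    for r in g: print(' '.join(f'{v:3d}' for v in r))
```

```text
knob
127 122 123 121 123 121 122 127 130 124 122 121 123 121 118 124 130 128 119 121 126 123 125 118
129 125 125 121 126 121 125 127 130 127 129 122 128 126 123 128 131 131 127 130 130 126 124 119
120 119 121 117 123 121 123 126 127 127 121  92  99 123 121 123 126 126 124 127 128 126 126 128
124 123 128 121 126 126 127 113  60  54  50  50  51  52  70 100 124 130 123 122 123 124 126 127
127 127 129 125 127 122 112  54  49  50  75  95  85  66  50  54  78 127 125 123 122 121 121 123
128 125 126 122 120  63  51  43  54 105 168 200 193 149  67  46  59  92 127 127 127 125 125 121
124 121 121 123 114  56  52  45  99 210 235 231 231 229 148  67  50  59  91 129 127 128 128 125
124 122 122 119  91  56  51  56 138 236 228 225 226 230 229 131  46  55  72 125 126 124 125 124
125 123 122 114  51  52  47  72 164 234 226 225 225 228 226 124  50  56  65 110 132 127 125 128
122 123 127 122  59  55  47  68 158 235 228 226 227 230 219  78  48  57  60  94 133 131 128 128
128 128 129 123  59  55  47  40 107 231 229 230 231 221 166  51  51  56  60  96 133 130 124 124
126 122 125 119  58  58  57  44  51 109
[... 7321 characters left out ...]
 126 127 127 131 129 128  93  76  82 128 152 212 197 188 175 132 126 130 129
123 127 123 120 121 125 127 128 127 126 126 123 131 127  92  78 108 174 220 201 191 179 141 127 127 128
123 125 124 121 120 127 130 125 120 118 121 120 128 125 117  71  83 144 207 202 166 156 134 129 126 129
121 125 125 125 128 131 137 130 123 121 120 121 130 127 122  89  85 106 161 166 126  98 125 129 126 125
128 130 124 124 127 127 131 127 124 120 119 119 131 130 128 127 123 100 101 125 125 130 128 127 124 125
130 128 121 123 130 121 125 124 121 123 124 122 130 130 127 123 124 130 133 128 122 126 129 126 124 126
131 128 119 118 125 118 126 126 125 126 129 127 129 128 127 122 123 126 130 122 115 122 124 124 122 122
```

```bash
cat > loc2.py <<'E'
from fit import *
import fit
T={"top":cv2.imread("pics/top0.png"),"scene":cv2.imread("pics/scene0.png")}
_m=fit.mask
def hullmask(im,roi,f):
    m=_m(im,roi,f); c=cv2.findContours(m,0,1)[0]; c=max(c,key=cv2.contourArea)
    o=np.zeros_like(m); cv2.fillConvexPoly(o,cv2.convexHull(c),1); return o
fit.mask=hullmask
Y=np.linspace(0,np.pi,7)[:-1]
def swf(c):
    g=c.mean(2); m=((g<72)|((g>92)&(g<110))|(g>140)).astype(np.uint8)
    return cv2.morphologyEx(m,cv2.MORPH_OPEN,np.ones((13,13)))
kf=lambda c:(c.mean(2)<85)|(c.mean(2)>150)
jobs={"bar":([box(.084,.016,.016)],lambda c:c.mean(2)>145,(.453,-.316),Y,24),
"switch":([box(.028,.028,.018),*cyl([(.007,(.018,.025)),(.002,(.025,.039))])],swf,(.605,-.188),(0,.5,1),14),
"knob":(cyl([(.02,(0,.004)),(.012,(0,.022))]),kf,(.614,-.039),(0,),18)}
for k,(g,f,p0,ys,r) in jobs.items():
    o,M=fit.fit({"top":T["top"]},g,f,p0,ys,{"top":r})
    n,ro,m=M[0]; k2=render(n,g,o.x,ro)
    x0,y0,x1,y1=ro; c=cv2.resize(T["top"][y0:y1,x0:x1],None,fx=S,fy=S,interpolation=2)
    cv2.drawContours(c,cv2.findContours(m,0,1)[0],-1,(0,255,0),1); cv2.drawContours(c,cv2.findContours(k2,0,1)[0],-1,(0,0,255),1)
    cv2.imwrite(f"pics/f_{k}.png",c); print(k,o.x.round(4),round(o.fun,3))
ims=[cv2.resize(cv2.imread(f"pics/f_{k}.png"),(260,260)) for k in jobs]
cv2.imwrite("pics/fits.png",np.hstack(ims))
E
python3 loc2.py
```

```text
bar [ 0.4534 -0.3187  0.4769] 0.308Traceback (most recent call last):
  File "loc2.py", line 18, in <module>
    o,M=fit.fit({"top":T["top"]},g,f,p0,ys,{"top":r})
        ~~~~~~~^^^^^^^^^^^^^^^^^^^^^^^^^^^^^^^^^^^^^^
  File "fit.py", line 28, in fit
    ro=roi_of(n,p0[:2],r[n]); M.append((n,ro,mask(ims[n],ro,f)))
                                             ~~~~^^^^^^^^^^^^^
  File "loc2.py", line 6, in hullmask
    m=_m(im,roi,f); c=cv2.findContours(m,0,1)[0]; c=max(c,key=cv2.contourArea)
  File "fit.py", line 22, in mask
    return (l==1+np.argmax(st[1:,4])).astype(np.uint8)
                 ~~~~~~~~~^^^^^^^^^^
    return _wrapfunc(a, 'argmax', axis=axis, out=out, **kwds)
    return bound(*args, **kwds)
ValueError: attempt to get argmax of an empty sequence
```

```bash
sed -i 's/np.ones((13,13)))$/np.ones((5,5)))/' loc2.py; python3 loc2.py
```

```text
bar [ 0.4534 -0.3187  0.4769] 0.308
switch [ 0.6079 -0.1864  0.5917] 0.141
knob [ 0.6188 -0.0392  0.0633] 0.044
```

View pics/fits.png

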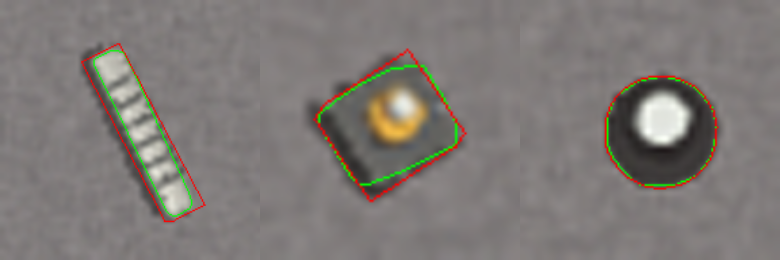

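```bash
cat >> loc2.py <<'E'
n,ro=("top",roi_of("top",(.453,-.316),24)); m=hullmask(T["top"],ro,lambda c:c.mean(2)>145)
c=cv2.findContours(m,0,1)[0][0][:,0]; P=np.array([bp("top",*((q+.5)/S-.5+np.array(ro[:2])),.016)[:2]*1000 for q in c]).astype(np.float32)
r=cv2.minAreaRect(P);print(r,cv2.boxPoints(r).round(0).tolist())
print("cam",(-cam("top")[1].T@cam("top")[2]).round(3))
E
python3 loc2.py
```

```text
bar [ 0.4534 -0.3187  0.4769] 0.308
switch [ 0.6079 -0.1864  0.5917] 0.141
knob [ 0.6188 -0.0392  0.0633] 0.044
((453.13641357421875, -317.97113037109375), (81.65331268310547, 15.447369575500488), 25.677501678466797) [[413.0, -329.0], [420.0, -343.0], [493.0, -307.0], [487.0, -293.0]]
cam [ 0.366 -0.029  1.15 ]
```

```bash
cat > go.py <<'E'
# usage: go.py x y z [yawdeg of jaw axis]  -> travel/twist from current pose
import sys,numpy as np
from bench import ctrl
from scipy.spatial.transform import Rotation as Ro
s=ctrl.get_state(); R=Ro.from_rotvec(s["tool_rot"]).as_matrix()
p=s["position"]; zj=R[:,2]; jy=np.degrees(np.arctan2(zj[1],zj[0]))
print("t",round(s["time"],2),"p",p.round(4),"toolx",R[:,0].round(3),"jaw",round(jy,1),"q7",s["joint_positions"][6].round(2),"F",s["ft_force"].round(1),"w",round(s["grip_width"]*87,1))
a=list(map(float,sys.argv[1:]))
for i in range(0,len(a),4):
    q=np.array(a[i:i+4])
    tr=R.T@(q[:3]-p); d=(q[3]-jy+90)%180-90
    # tool x is down, so world +yaw = -twist
    print("->",q,"travel",tr.round(4),"twist",round(float(-np.radians(d)),3),"rows",int(np.ceil(max(np.linalg.norm(tr)/.0625,abs(d)/10.7))))
E
python3 go.py .4638 -.0335 .12 50 .4638 -.0335 .008 50
```

```text
t 0.1 p [0.2923 0.58   0.2216] toolx [-0.001 -0.002 -1.   ] jaw 63.3 q7 -0.06 F [-0.3  0.2  1.4] w 86.6
-> [ 4.638e-01 -3.350e-02  1.200e-01  5.000e+01] travel [ 0.1024 -0.4292 -0.4705] twist 0.231 rows 11
-> [ 4.638e-01 -3.350e-02  8.000e-03  5.000e+01] travel [ 0.2144 -0.4292 -0.4704] twist 0.231 rows 11
```

```bash
python3 -m pendant '[{"travel":[0.02,-0.429,-0.47],"twist":0.231},{"travel":[0.02,-0.429,-0.47],"twist":0.231},{"travel":[0.02,-0.429,-0.47],"twist":0.231},{"travel":[0.02,-0.429,-0.47],"twist":0.231},{"travel":[0.04,-0.429,-0.47],"twist":0.231},{"travel":[0.1,-0.429,-0.47],"twist":0.231},{"travel":[0.1,-0.429,-0.47],"twist":0.231},{"travel":[0.1,-0.429,-0.47],"twist":0.231},{"travel":[0.1,-0.429,-0.47],"twist":0.231},{"travel":[0.1,-0.429,-0.47],"twist":0.231}]' 0.4 20; python3 go.py .4638 -.0335 .12 50 .4638 -.0335 .008 50
```

```text
time: 1.35
position: [0.4578, -0.0127, 0.1281]
tool_rot: [-0.683, 1.462, 0.681]
ft_force: [1.1, 0.6, 0.3]
grip_width: 0.699
t 1.35 p [ 0.4578 -0.0127  0.1281] toolx [-0.    -0.001 -1.   ] jaw 50.0 q7 0.83 F [1.1 0.6 0.3] w 60.8
-> [ 4.638e-01 -3.350e-02  1.200e-01  5.000e+01] travel [ 0.0081 -0.018  -0.0121] twist 0.001 rows 1
-> [ 4.638e-01 -3.350e-02  8.000e-03  5.000e+01] travel [ 0.1201 -0.0179 -0.012 ] twist 0.001 rows 2
```

```bash
python3 -m pendant '[{"travel":[0.02,-0.018,-0.012],"twist":0},{"travel":[0.05,-0.018,-0.012],"twist":0},{"travel":[0.08,-0.018,-0.012],"twist":0},{"travel":[0.10,-0.018,-0.012],"twist":0},{"travel":[0.12,-0.018,-0.012],"twist":0},{"travel":[0.12,-0.018,-0.012],"twist":0},{"travel":[0.12,-0.018,-0.012],"twist":0}]'; python3 -m pendant '[{"travel":[0,0,0],"twist":0},{"travel":[0,0,0],"twist":0},{"travel":[0,0,0],"twist":0},{"travel":[0,0,0],"twist":0},{"travel":[0,0,0],"twist":0}]' -1 25;  python3 go.py .4638 -.0335 .008 50 .617 .2505 .1 84.6
```

```text
time: 2.22
position: [0.4642, -0.0336, 0.0086]
tool_rot: [-0.683, 1.461, 0.681]
ft_force: [0.1, -0.2, 0.8]
grip_width: 0.699
time: 2.85
position: [0.4646, -0.0335, 0.009]
tool_rot: [-0.683, 1.46, 0.681]
ft_force: [0.3, 0.5, 3.3]
grip_width: 0.432
t 2.85 p [ 0.4646 -0.0335  0.009 ] toolx [ 0.001 -0.001 -1.   ] jaw 50.0 q7 0.99 F [0.3 0.5 3.3] w 37.6
-> [ 4.638e-01 -3.350e-02  8.000e-03  5.000e+01] travel [ 0.001   0.0006 -0.0005] twist 0.001 rows 1
-> [ 0.617   0.2505  0.1    84.6   ] travel [-0.091   0.0654  0.3156] twist -0.603 rows 6
```

```bash
python3 -m pendant '[{"travel":[-0.03,0,0],"twist":0},{"travel":[-0.07,0.01,0.03],"twist":-0.1},{"travel":[-0.09,0.065,0.316],"twist":-0.603},{"travel":[-0.09,0.065,0.316],"twist":-0.603},{"travel":[-0.09,0.065,0.316],"twist":-0.603},{"travel":[-0.09,0.065,0.316],"twist":-0.603},{"travel":[-0.09,0.065,0.316],"twist":-0.603},{"travel":[-0.09,0.065,0.316],"twist":-0.603},{"travel":[-0.09,0.065,0.316],"twist":-0.603},{"travel":[-0.09,0.065,0.316],"twist":-0.603}]';  python3 go.py .617 .2505 .03 84.6 .617 .2505 .017 84.6
python3 -c "
from h import *
snap('top','p1',180,100,480,280,2.6)"
```

```text
time: 4.1
position: [0.6173, 0.2485, 0.0986]
tool_rot: [-1.139, 1.254, 1.137]
ft_force: [-0.6, 0.6, -1.3]
grip_width: 0.436
t 4.1 p [0.6173 0.2485 0.0986] toolx [ 0.    -0.002 -1.   ] jaw 84.5 q7 1.16 F [-0.6  0.6 -1.3] w 38.0
-> [6.170e-01 2.505e-01 3.000e-02 8.460e+01] travel [0.0686 0.0005 0.0021] twist -0.002 rows 2
-> [6.170e-01 2.505e-01 1.700e-02 8.460e+01] travel [0.0816 0.0006 0.0021] twist -0.002 rows 2
```

View pics/p1.png

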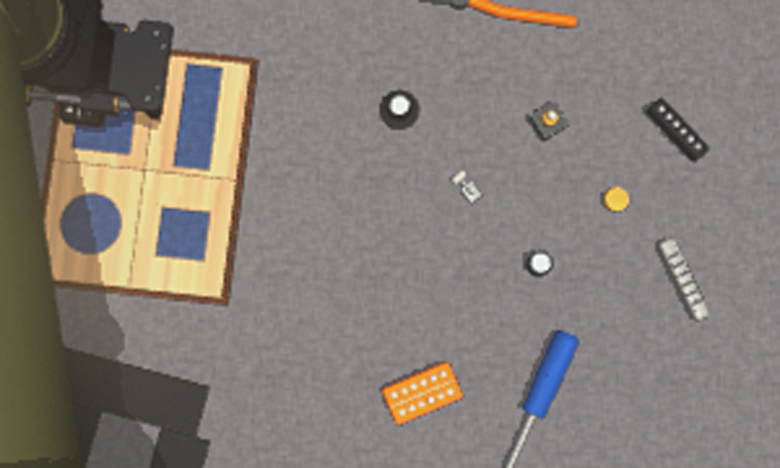

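The black double pickup has gone from (330,201) and the gripper is over the top-left wide pocket. Lowering it now.

```bash
python3 -m pendant '[{"travel":[0.03,0,0.002],"twist":0},{"travel":[0.055,0,0.002],"twist":0},{"travel":[0.07,0,0.002],"twist":0},{"travel":[0.077,0,0.002],"twist":0},{"travel":[0.080,0,0.002],"twist":0},{"travel":[0.082,0,0.002],"twist":0},{"travel":[0.082,0,0.002],"twist":0}]'; python3 go.py
```

```text
time: 5.03
position: [0.618, 0.2508, 0.0174]
tool_rot: [-1.139, 1.253, 1.136]
ft_force: [0.5, 0.6, -1.8]
grip_width: 0.433
t 5.03 p [0.618  0.2508 0.0174] toolx [ 0.001 -0.001 -1.   ] jaw 84.5 q7 1.18 F [ 0.5  0.6 -1.8] w 37.7
```

```bash
python3 -m pendant '[{"travel":[0.001,0,0],"twist":0},{"travel":[0.002,0,0],"twist":0},{"travel":[0.002,0,0],"twist":0}]'; python3 go.py;  python3 -m pendant '[{"travel":[0,0,0],"twist":0},{"travel":[0,0,0],"twist":0},{"travel":[0,0,0],"twist":0},{"travel":[-0.03,0,0],"twist":0},{"travel":[-0.08,0,0],"twist":0},{"travel":[-0.1,0,0],"twist":0}]' 0.3 25;  python3 go.py .4535 -.318 .12 115.7
```

```text
time: 5.4
position: [0.6183, 0.251, 0.0161]
tool_rot: [-1.139, 1.252, 1.136]
ft_force: [-0.9, -1.0, 3.0]
grip_width: 0.434
t 5.4 p [0.6183 0.251  0.0161] toolx [ 0.002 -0.    -1.   ] jaw 84.5 q7 1.18 F [-0.9 -1.   3. ] w 37.7
time: 6.15
position: [0.6199, 0.2515, 0.1195]
tool_rot: [-1.139, 1.247, 1.134]
ft_force: [0.6, 0.3, 0.1]
grip_width: 0.648
t 6.15 p [0.6199 0.2515 0.1195] toolx [ 0.007  0.002 -1.   ] jaw 84.5 q7 1.16 F [0.6 0.3 0.1] w 56.4
-> [  0.4535  -0.318    0.12   115.7   ] travel [-0.0025  0.1106 -0.5829] twist -0.545 rows 10
```

```bash
python3 -m pendant '[{"travel":[0,0.11,-0.583],"twist":-0.545},{"travel":[0,0.11,-0.583],"twist":-0.545},{"travel":[0,0.11,-0.583],"twist":-0.545},{"travel":[0,0.11,-0.583],"twist":-0.545},{"travel":[0,0.11,-0.583],"twist":-0.545},{"travel":[0,0.11,-0.583],"twist":-0.545},{"travel":[0,0.11,-0.583],"twist":-0.545},{"travel":[0,0.11,-0.583],"twist":-0.545},{"travel":[0,0.11,-0.583],"twist":-0.545},{"travel":[0,0.11,-0.583],"twist":-0.545}]' 0.0;  python3 go.py .4535 -.318 .007 115.7
python3 -c "
from h import *
snap('top','p2',180,100,480,280,2.6)"
```

```text
time: 7.4
position: [0.4517, -0.322, 0.1172]
tool_rot: [-1.53, 0.963, 1.522]
ft_force: [-0.2, 0.4, 0.3]
grip_width: 0.5
t 7.4 p [ 0.4517 -0.322   0.1172] toolx [ 0.005  0.    -1.   ] jaw 115.3 q7 2.69 F [-0.2  0.4  0.3] w 43.5
-> [ 4.535e-01 -3.180e-01  7.000e-03  1.157e+02] travel [ 0.1102 -0.0028  0.003 ] twist -0.007 rows 2
```

View pics/p2.png

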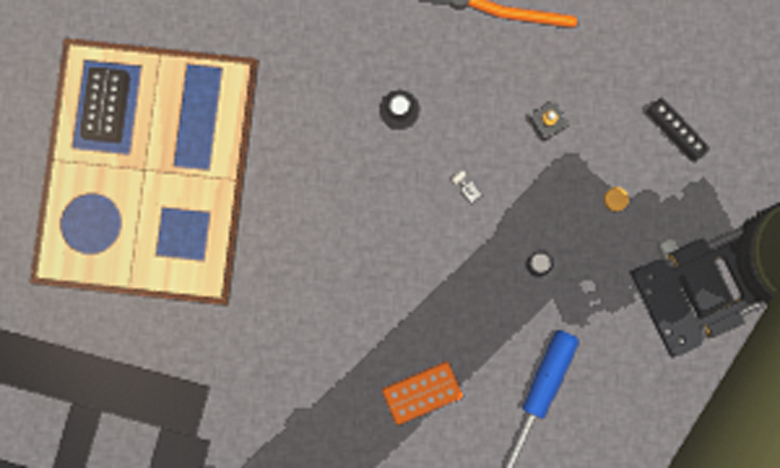

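Pickup sits squarely in its pocket (crop about (105,105)). But joint 7 is at its 2.69 limit, so I'm turning the tool half a turn back for the same grasp.

```bash
python3 -m pendant '[{"travel":[0,0,0],"twist":0.16},{"travel":[0,0,0],"twist":0.34},{"travel":[0,0,0],"twist":0.52},{"travel":[0,0,0],"twist":0.7},{"travel":[0,0,0],"twist":0.88},{"travel":[0,0,0],"twist":1.06},{"travel":[0,0,0],"twist":1.24},{"travel":[0,0,0],"twist":1.42},{"travel":[0,0,0],"twist":1.58},{"travel":[0,0,0],"twist":1.58}]'; python3 go.py;  python3 -m pendant '[{"travel":[0,0,0],"twist":0.18},{"travel":[0,0,0],"twist":0.36},{"travel":[0,0,0],"twist":0.54},{"travel":[0,0,0],"twist":0.72},{"travel":[0,0,0],"twist":0.9},{"travel":[0,0,0],"twist":1.08},{"travel":[0,0,0],"twist":1.26},{"travel":[0,0,0],"twist":1.44},{"travel":[0,0,0],"twist":1.55},{"travel":[0,0,0],"twist":1.55}]';  python3 go.py .4535 -.318 .007 115.7
```

```text
time: 8.7
position: [0.4501, -0.3248, 0.1169]
tool_rot: [-0.338, 1.541, 0.334]
ft_force: [-0.2, -0.0, 0.0]
grip_width: 0.503
t 8.7 p [ 0.4501 -0.3248  0.1169] toolx [ 0.004 -0.002 -1.   ] jaw 24.6 q7 1.16 F [-0.2 -0.   0. ] w 43.7
time: 9.95
position: [0.45, -0.3245, 0.1166]
tool_rot: [0.869, 1.386, -0.868]
ft_force: [0.3, -0.3, 0.1]
grip_width: 0.498
t 9.95 p [ 0.45   -0.3245  0.1166] toolx [ 0.004 -0.002 -1.   ] jaw -64.0 q7 -0.29 F [ 0.3 -0.3  0.1] w 43.3
-> [ 4.535e-01 -3.180e-01  7.000e-03  1.157e+02] travel [ 0.1096  0.0057 -0.0047] twist 0.005 rows 2
```

```bash
python3 -m pendant '[{"travel":[0.01,0.006,-0.005],"twist":0},{"travel":[0.05,0.006,-0.005],"twist":0},{"travel":[0.08,0.006,-0.005],"twist":0},{"travel":[0.10,0.006,-0.005],"twist":0},{"travel":[0.11,0.006,-0.005],"twist":0},{"travel":[0.11,0.006,-0.005],"twist":0},{"travel":[0.11,0.006,-0.005],"twist":0}]'; python3 go.py; python3 -m pendant '[{"travel":[0,0,0],"twist":0},{"travel":[0,0,0],"twist":0},{"travel":[0,0,0],"twist":0},{"travel":[0,0,0],"twist":0},{"travel":[0,0,0],"twist":0}]' -1 25;  python3 go.py .608 .160 .1 84.6
```

```text
time: 10.82
position: [0.4544, -0.3182, 0.0075]
tool_rot: [0.869, 1.384, -0.868]
ft_force: [0.5, -0.1, -0.7]
grip_width: 0.502
t 10.82 p [ 0.4544 -0.3182  0.0075] toolx [ 0.005 -0.003 -1.   ] jaw -64.0 q7 -0.19 F [ 0.5 -0.1 -0.7] w 43.7
time: 11.45
position: [0.4544, -0.318, 0.0076]
tool_rot: [0.869, 1.384, -0.867]
ft_force: [0.1, 1.1, 2.9]
grip_width: 0.183
t 11.45 p [ 0.4544 -0.318   0.0076] toolx [ 0.005 -0.002 -1.   ] jaw -64.0 q7 -0.19 F [0.1 1.1 2.9] w 16.0
-> [ 0.608  0.16   0.1   84.6  ] travel [-0.0926  0.3479 -0.362 ] twist 0.548 rows 9
```

```bash
python3 -m pendant '[{"travel":[-0.03,0,0],"twist":0},{"travel":[-0.07,0.02,-0.02],"twist":0.05},{"travel":[-0.093,0.348,-0.362],"twist":0.548},{"travel":[-0.093,0.348,-0.362],"twist":0.548},{"travel":[-0.093,0.348,-0.362],"twist":0.548},{"travel":[-0.093,0.348,-0.362],"twist":0.548},{"travel":[-0.093,0.348,-0.362],"twist":0.548},{"travel":[-0.093,0.348,-0.362],"twist":0.548},{"travel":[-0.093,0.348,-0.362],"twist":0.548},{"travel":[-0.093,0.348,-0.362],"twist":0.548}]'; python3 go.py .608 .160 .017 84.6
```

```text
time: 12.7
position: [0.6082, 0.1634, 0.0999]
tool_rot: [1.278, 1.159, -1.274]
ft_force: [0.1, -1.0, -0.8]
grip_width: 0.18
t 12.7 p [0.6082 0.1634 0.0999] toolx [ 0.005 -0.002 -1.   ] jaw -95.3 q7 -1.63 F [ 0.1 -1.  -0.8] w 15.7
-> [6.08e-01 1.60e-01 1.70e-02 8.46e+01] travel [ 0.0829 -0.0003  0.0033] twist 0.002 rows 2
```

```bash
python3 -m pendant '[{"travel":[0.03,0,0.003],"twist":0},{"travel":[0.055,0,0.003],"twist":0},{"travel":[0.07,0,0.003],"twist":0},{"travel":[0.078,0,0.003],"twist":0},{"travel":[0.082,0,0.003],"twist":0},{"travel":[0.084,0,0.003],"twist":0},{"travel":[0.085,0,0.003],"twist":0},{"travel":[0.085,0,0.003],"twist":0}]'; python3 go.py .608 .160 .0146 84.6
```

```text
time: 13.7
position: [0.6086, 0.1604, 0.0153]
tool_rot: [1.278, 1.159, -1.273]
ft_force: [0.7, -0.7, -1.5]
grip_width: 0.177
t 13.7 p [0.6086 0.1604 0.0153] toolx [ 0.006 -0.002 -1.   ] jaw -95.3 q7 -1.57 F [ 0.7 -0.7 -1.5] w 15.4
-> [6.08e-01 1.60e-01 1.46e-02 8.46e+01] travel [ 0.0007 -0.0006  0.0004] twist 0.002 rows 1
```

```bash
python3 -m pendant '[{"travel":[0.001,0,0],"twist":0},{"travel":[0.001,0,0],"twist":0}]'; python3 go.py;  python3 -m pendant '[{"travel":[0.001,0,0],"twist":0},{"travel":[0.001,0,0],"twist":0},{"travel":[0.001,0,0],"twist":0},{"travel":[-0.03,0,0],"twist":0},{"travel":[-0.08,0,0],"twist":0},{"travel":[-0.1,0,0],"twist":0}]' 0.0 25;  python3 go.py .607 -.186 .12 -56.2
```

```text
time: 13.95
position: [0.6089, 0.1605, 0.0147]
tool_rot: [1.279, 1.159, -1.272]
ft_force: [0.2, 0.2, 1.1]
grip_width: 0.179
t 13.95 p [0.6089 0.1605 0.0147] toolx [ 0.006 -0.001 -1.   ] jaw -95.3 q7 -1.57 F [0.2 0.2 1.1] w 15.6
time: 14.7
position: [0.6098, 0.1605, 0.1176]
tool_rot: [1.282, 1.157, -1.269]
ft_force: [0.2, -1.1, -0.6]
grip_width: 0.5
t 14.7 p [0.6098 0.1605 0.1176] toolx [ 0.01  0.   -1.  ] jaw -95.3 q7 -1.63 F [ 0.2 -1.1 -0.6] w 43.5
-> [  0.607  -0.186   0.12  -56.2  ] travel [-0.0024  0.0291  0.3453] twist -0.682 rows 6
```

```bash
python3 -m pendant '[{"travel":[0,0.029,0.345],"twist":-0.682},{"travel":[0,0.029,0.345],"twist":-0.682},{"travel":[0,0.029,0.345],"twist":-0.682},{"travel":[0,0.029,0.345],"twist":-0.682},{"travel":[0,0.029,0.345],"twist":-0.682},{"travel":[0,0.029,0.345],"twist":-0.682},{"travel":[0,0.029,0.345],"twist":-0.682},{"travel":[0,0.029,0.345],"twist":-0.682}]' 0.15;  python3 go.py .607 -.186 .007 -56.2
python3 -c "
from h import *
snap('top','p3',180,100,480,280,2.6)"
```

```text
time: 15.7
position: [0.6068, -0.1844, 0.1169]
tool_rot: [0.768, 1.425, -0.759]
ft_force: [0.1, 1.4, -0.3]
grip_width: 0.577
t 15.7 p [ 0.6068 -0.1844  0.1169] toolx [ 0.009  0.001 -1.   ] jaw -56.2 q7 -0.43 F [ 0.1  1.4 -0.3] w 50.2
-> [ 6.07e-01 -1.86e-01  7.00e-03 -5.62e+01] travel [ 0.1099 -0.0016  0.0009] twist 0.0 rows 2
```

View pics/p3.png

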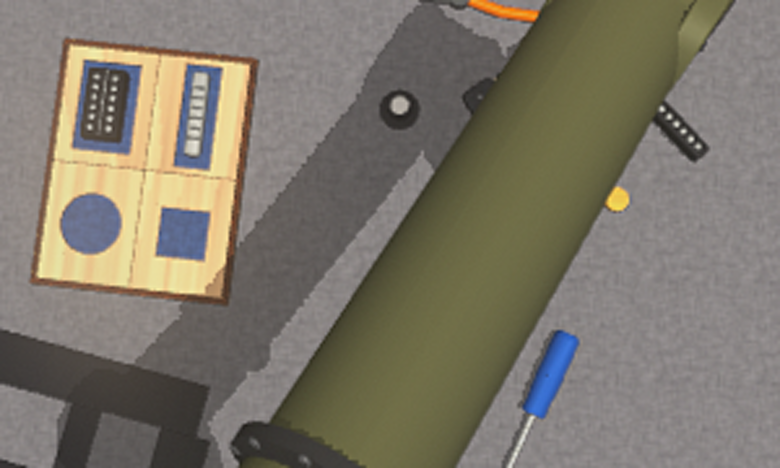

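Bar lies in the narrow pocket, crop (197,115). Going down on the switch.

```bash
python3 -m pendant '[{"travel":[0.02,-0.002,0.001],"twist":0},{"travel":[0.05,-0.002,0.001],"twist":0},{"travel":[0.08,-0.002,0.001],"twist":0},{"travel":[0.10,-0.002,0.001],"twist":0},{"travel":[0.11,-0.002,0.001],"twist":0},{"travel":[0.11,-0.002,0.001],"twist":0},{"travel":[0.11,-0.002,0.001],"twist":0}]'; python3 go.py; python3 -m pendant '[{"travel":[0,0,0],"twist":0},{"travel":[0,0,0],"twist":0},{"travel":[0,0,0],"twist":0},{"travel":[0,0,0],"twist":0},{"travel":[0,0,0],"twist":0}]' -1 20;  python3 go.py .4912 .1708 .1 -95.4
```

```text
time: 16.62
position: [0.6078, -0.1858, 0.0079]
tool_rot: [0.767, 1.423, -0.757]
ft_force: [0.7, 0.3, 0.1]
grip_width: 0.575
t 16.62 p [ 0.6078 -0.1858  0.0079] toolx [ 0.011  0.001 -1.   ] jaw -56.1 q7 -0.36 F [0.7 0.3 0.1] w 50.1
time: 17.25
position: [0.608, -0.1858, 0.0083]
tool_rot: [0.767, 1.423, -0.757]
ft_force: [-1.2, 0.5, 3.2]
grip_width: 0.319
t 17.25 p [ 0.608  -0.1858  0.0083] toolx [ 0.011  0.001 -1.   ] jaw -56.1 q7 -0.36 F [-1.2  0.5  3.2] w 27.7
-> [  0.4912   0.1708   0.1    -95.4   ] travel [-0.0927  0.1029 -0.3607] twist 0.686 rows 7
```

```bash
python3 -m pendant '[{"travel":[-0.03,0,0],"twist":0},{"travel":[-0.07,0.005,-0.02],"twist":0.05},{"travel":[-0.093,0.103,-0.361],"twist":0.686},{"travel":[-0.093,0.103,-0.361],"twist":0.686},{"travel":[-0.093,0.103,-0.361],"twist":0.686},{"travel":[-0.093,0.103,-0.361],"twist":0.686},{"travel":[-0.093,0.103,-0.361],"twist":0.686},{"travel":[-0.093,0.103,-0.361],"twist":0.686},{"travel":[-0.093,0.103,-0.361],"twist":0.686},{"travel":[-0.093,0.103,-0.361],"twist":0.686}]'; python3 go.py .4912 .1708 .016 -95.4
```

```text
time: 18.5
position: [0.491, 0.1707, 0.1002]
tool_rot: [1.284, 1.156, -1.269]
ft_force: [-0.2, -1.0, -0.3]
grip_width: 0.318
t 18.5 p [0.491  0.1707 0.1002] toolx [ 0.011  0.    -1.   ] jaw -95.4 q7 -1.83 F [-0.2 -1.  -0.3] w 27.7
-> [ 4.912e-01  1.708e-01  1.600e-02 -9.540e+01] travel [ 0.0842 -0.0007 -0.    ] twist 0.001 rows 2
```

```bash
python3 -m pendant '[{"travel":[0.03,0,0],"twist":0},{"travel":[0.055,0,0],"twist":0},{"travel":[0.07,0,0],"twist":0},{"travel":[0.078,0,0],"twist":0},{"travel":[0.082,0,0],"twist":0},{"travel":[0.084,0,0],"twist":0},{"travel":[0.085,0,0],"twist":0},{"travel":[0.085,0,0],"twist":0}]'; python3 go.py .4912 .1708 .015 -95.4
```

```text
time: 19.5
position: [0.4921, 0.171, 0.0155]
tool_rot: [1.284, 1.156, -1.268]
ft_force: [-0.5, -0.2, -0.6]
grip_width: 0.325
t 19.5 p [0.4921 0.171  0.0155] toolx [ 0.012  0.001 -1.   ] jaw -95.4 q7 -1.7 F [-0.5 -0.2 -0.6] w 28.3
-> [ 4.912e-01  1.708e-01  1.500e-02 -9.540e+01] travel [ 0.0005 -0.0009  0.0003] twist 0.001 rows 1
```

```bash
python3 -m pendant '[{"travel":[0.001,0,0],"twist":0},{"travel":[0.001,0,0],"twist":0}]'; python3 go.py;  python3 -m pendant '[{"travel":[0.0005,0,0],"twist":0},{"travel":[0.0005,0,0],"twist":0},{"travel":[0.0005,0,0],"twist":0},{"travel":[-0.03,0,0],"twist":0},{"travel":[-0.08,0,0],"twist":0},{"travel":[-0.1,0,0],"twist":0}]' 0.15;  python3 go.py .6188 -.039 .12 -95.4
```

```text
time: 19.75
position: [0.4922, 0.1711, 0.0153]
tool_rot: [1.284, 1.157, -1.268]
ft_force: [-2.1, -1.5, 7.0]
grip_width: 0.318
t 19.75 p [0.4922 0.1711 0.0153] toolx [ 0.011  0.001 -1.   ] jaw -95.3 q7 -1.7 F [-2.1 -1.5  7. ] w 27.6
time: 20.5
position: [0.4925, 0.1711, 0.1176]
tool_rot: [1.287, 1.156, -1.266]
ft_force: [0.1, -0.1, 0.3]
grip_width: 0.575
t 20.5 p [0.4925 0.1711 0.1176] toolx [ 0.014  0.003 -1.   ] jaw -95.4 q7 -1.86 F [ 0.1 -0.1  0.3] w 50.0
-> [ 6.188e-01 -3.900e-02  1.200e-01 -9.540e+01] travel [-0.0014  0.1455  0.1973] twist 0.001 rows 4
```

```bash
python3 -m pendant '[{"travel":[0,0.145,0.197],"twist":0},{"travel":[0,0.145,0.197],"twist":0},{"travel":[0,0.145,0.197],"twist":0},{"travel":[0,0.145,0.197],"twist":0},{"travel":[0,0.145,0.197],"twist":0},{"travel":[0,0.145,0.197],"twist":0}]' 0.1;  python3 go.py .6188 -.039 .008 -95.4
python3 -c "
from h import *
snap('top','p4',180,100,480,280,2.6)"
```

```text
time: 21.25
position: [0.618, -0.0385, 0.1181]
tool_rot: [1.288, 1.157, -1.267]
ft_force: [0.1, 1.3, 0.4]
grip_width: 0.552
t 21.25 p [ 0.618  -0.0385  0.1181] toolx [ 0.013  0.004 -1.   ] jaw -95.4 q7 -1.29 F [0.1 1.3 0.4] w 48.0
-> [ 6.188e-01 -3.900e-02  8.000e-03 -9.540e+01] travel [ 0.1101 -0.0006  0.0009] twist -0.0 rows 2
```

View pics/p4.png

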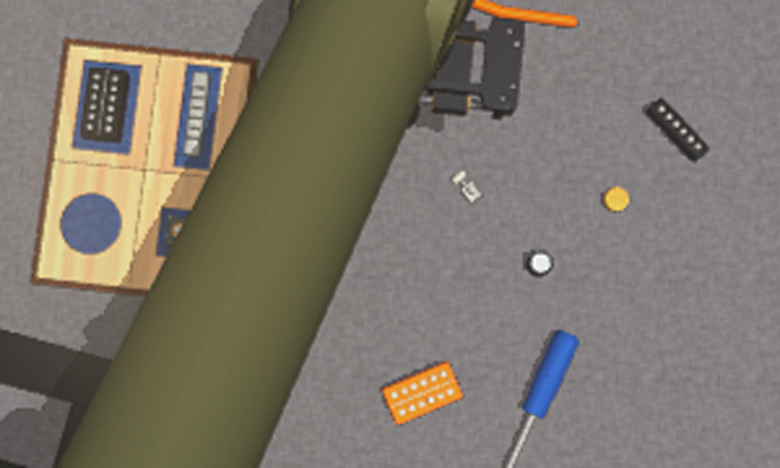

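The switch is in its pocket, partly hidden at crop (175,228), and the look-alikes are unmoved. Next is the knob.

```bash
python3 -m pendant '[{"travel":[0.02,0,0.001],"twist":0},{"travel":[0.05,0,0.001],"twist":0},{"travel":[0.08,0,0.001],"twist":0},{"travel":[0.10,0,0.001],"twist":0},{"travel":[0.11,0,0.001],"twist":0},{"travel":[0.11,0,0.001],"twist":0},{"travel":[0.11,0,0.001],"twist":0}]'; python3 go.py; python3 -m pendant '[{"travel":[0,0,0],"twist":0},{"travel":[0,0,0],"twist":0},{"travel":[0,0,0],"twist":0},{"travel":[0,0,0],"twist":0},{"travel":[0,0,0],"twist":0}]' -1 15;  python3 go.py .4995 .2612 .1 -95.4
```

```text
time: 22.18
position: [0.6201, -0.0377, 0.0091]
tool_rot: [1.287, 1.157, -1.264]
ft_force: [-0.3, 0.3, 0.6]
grip_width: 0.55
t 22.18 p [ 0.6201 -0.0377  0.0091] toolx [ 0.015  0.004 -1.   ] jaw -95.3 q7 -1.21 F [-0.3  0.3  0.6] w 47.8
time: 22.8
position: [0.6203, -0.0377, 0.0093]
tool_rot: [1.288, 1.157, -1.263]
ft_force: [-1.4, 1.4, 3.1]
grip_width: 0.266
t 22.8 p [ 0.6203 -0.0377  0.0093] toolx [ 0.015  0.004 -1.   ] jaw -95.3 q7 -1.21 F [-1.4  1.4  3.1] w 23.2
-> [  0.4995   0.2612   0.1    -95.4   ] travel [-0.0911 -0.1465 -0.287 ] twist 0.002 rows 6
```

```bash
python3 -m pendant '[{"travel":[-0.03,0,0],"twist":0},{"travel":[-0.07,-0.01,-0.02],"twist":0},{"travel":[-0.091,-0.147,-0.287],"twist":0},{"travel":[-0.091,-0.147,-0.287],"twist":0},{"travel":[-0.091,-0.147,-0.287],"twist":0},{"travel":[-0.091,-0.147,-0.287],"twist":0},{"travel":[-0.091,-0.147,-0.287],"twist":0},{"travel":[-0.091,-0.147,-0.287],"twist":0},{"travel":[-0.091,-0.147,-0.287],"twist":0}]'; python3 go.py .4995 .2612 .017 -95.4
python3 -c "
from h import *
snap('scene','p5',140,100,540,380,2)"
```

```text
time: 23.92
position: [0.499, 0.2606, 0.0998]
tool_rot: [1.287, 1.156, -1.264]
ft_force: [0.7, -1.6, -0.5]
grip_width: 0.271
t 23.93 p [0.499  0.2606 0.0998] toolx [ 0.015  0.004 -1.   ] jaw -95.3 q7 -1.89 F [ 0.7 -1.6 -0.5] w 23.6
-> [ 4.995e-01  2.612e-01  1.700e-02 -9.540e+01] travel [ 0.0828 -0.0008 -0.0002] twist 0.002 rows 2
```

View pics/p5.png

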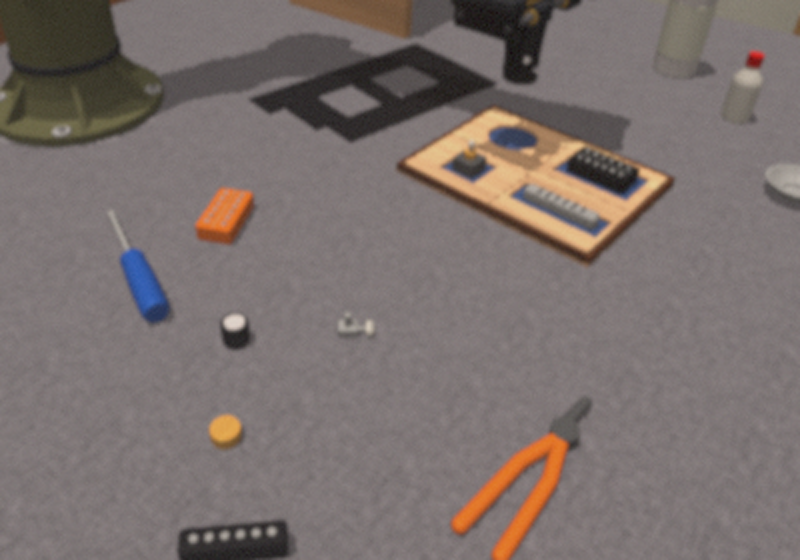

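The knob is held level at crop (520,75), and the three placed parts sit flat in their pockets.

```bash
python3 -m pendant '[{"travel":[0.03,0,0],"twist":0},{"travel":[0.055,0,0],"twist":0},{"travel":[0.07,0,0],"twist":0},{"travel":[0.078,0,0],"twist":0},{"travel":[0.081,0,0],"twist":0},{"travel":[0.083,0,0],"twist":0},{"travel":[0.084,0,0],"twist":0},{"travel":[0.084,0,0],"twist":0}]'; python3 go.py .4995 .2612 .016 -95.4
```

```text
time: 24.98
position: [0.501, 0.2604, 0.0163]
tool_rot: [1.289, 1.156, -1.264]
ft_force: [0.1, -0.3, 1.8]
grip_width: 0.266
t 24.98 p [0.501  0.2604 0.0163] toolx [ 0.016  0.004 -1.   ] jaw -95.4 q7 -1.8 F [ 0.1 -0.3  1.8] w 23.1
-> [ 4.995e-01  2.612e-01  1.600e-02 -9.540e+01] travel [ 0.0003 -0.0016 -0.0007] twist 0.0 rows 1
```

```bash
python3 -m pendant '[{"travel":[0.001,0,0],"twist":0},{"travel":[0.001,0,0],"twist":0}]'; python3 go.py;  python3 -m pendant '[{"travel":[0,0,0],"twist":0},{"travel":[0,0,0],"twist":0},{"travel":[0,0,0],"twist":0},{"travel":[-0.03,0,0],"twist":0},{"travel":[-0.08,0,0],"twist":0},{"travel":[-0.14,0,0],"twist":0},{"travel":[-0.18,0,0],"twist":0}]' 0.1;  python3 go.py .293 .58 .222 -95.4
```

```text
time: 25.22
position: [0.5011, 0.2604, 0.0163]
tool_rot: [1.289, 1.157, -1.264]
ft_force: [-3.2, -0.8, 8.8]
grip_width: 0.268
t 25.23 p [0.5011 0.2604 0.0163] toolx [ 0.015  0.005 -1.   ] jaw -95.4 q7 -1.8 F [-3.2 -0.8  8.8] w 23.3
time: 26.1
position: [0.4991, 0.2595, 0.1987]
tool_rot: [1.291, 1.156, -1.262]
ft_force: [0.1, 0.1, -0.5]
grip_width: 0.552
t 26.1 p [0.4991 0.2595 0.1987] toolx [ 0.017  0.006 -1.   ] jaw -95.4 q7 -1.98 F [ 0.1  0.1 -0.5] w 48.0
-> [  0.293   0.58    0.222 -95.4  ] travel [-0.0248 -0.235  -0.2999] twist 0.0 rows 7
```

```bash
python3 -m pendant '[{"travel":[-0.025,-0.235,-0.3],"twist":-0.6},{"travel":[-0.025,-0.235,-0.3],"twist":-0.6},{"travel":[-0.025,-0.235,-0.3],"twist":-0.6},{"travel":[-0.025,-0.235,-0.3],"twist":-0.6},{"travel":[-0.025,-0.235,-0.3],"twist":-0.6},{"travel":[-0.025,-0.235,-0.3],"twist":-0.6},{"travel":[-0.025,-0.235,-0.3],"twist":-0.6},{"travel":[-0.025,-0.235,-0.3],"twist":-0.6}]'; python3 go.py
python3 -c "
from h import *
snap('top','p6',180,100,480,280,2.6)
im=cv2.imread('pics/p6_full.png'); cv2.imwrite('pics/p6z.png',cv2.resize(im[100:230,180:290],None,fx=4.5,fy=4.5,interpolation=3))"
```

```text
time: 27.1
position: [0.2928, 0.5801, 0.2217]
tool_rot: [0.837, 1.394, -0.816]
ft_force: [1.9, -0.7, 0.6]
grip_width: 0.551
t 27.1 p [0.2928 0.5801 0.2217] toolx [ 0.018  0.005 -1.   ] jaw -61.0 q7 -1.98 F [ 1.9 -0.7  0.6] w 47.9
```

View pics/p6.png

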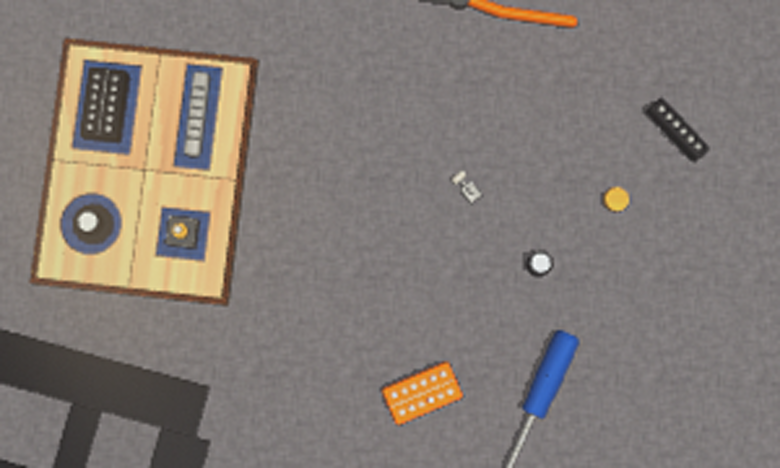

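View pics/p6z.png

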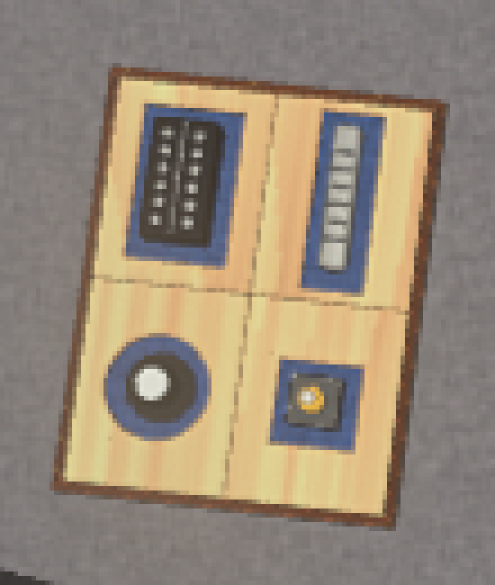

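Run:
```python
from h import *
from fit import *
im=cv2.imread("pics/p6_full.png"); sc=ctrl.get_image("scene")[:,:,::-1]; cv2.imwrite("pics/p6_scene.png",sc)
out=[]
a=np.linspace(0,2*np.pi,60)
def ring(n,c,k,r,z,x0,y0,s,col):
    q=pj(n,np.c_[c[0]+r*np.cos(a),c[1]+r*np.sin(a),0*a+z]); q=((q-[x0,y0]+.5)*s-.5).round().astype(int)
    cv2.polylines(k,[q.reshape(-1,1,2)],True,col,1)
def go(n,img,x0,y0,x1,y1,s):
    k=cv2.resize(img[y0:y1,x0:x1],None,fx=s,fy=s,interpolation=2); k0=k.copy()
    c=(.5005,.2605)
    ring(n,c,k,.02,.007,x0,y0,s,(0,0,255));ring(n,c,k,.02,.011,x0,y0,s,(0,0,255));ring(n,c,k,.012,.029,x0,y0,s,(0,255,0))
    return np.hstack([k0,k])
cv2.imwrite("pics/k1.png",go("top",im,195,165,238,205,9))
u=pj("scene",[[.5,.26,.01]])[0].astype(int);print(u)
cv2.imwrite("pics/k2.png",go("scene",sc,u[0]-30,u[1]-20,u[0]+60,u[1]+50,4))
for n,f in(("top",im),):
    pass
```

```text
[393 168]
```

View pics/k1.png

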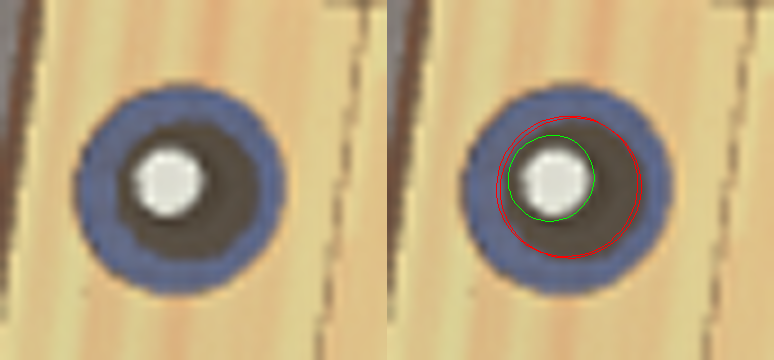

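View pics/k2.png

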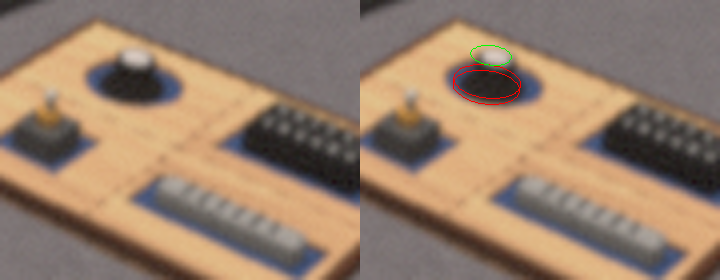

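Skirt and disc match a flat knob model, about 2 mm from the pocket centre, and the other three parts have felt showing all round.

```bash
python3 -c "
from bench import ctrl
print(ctrl.get_state()['time']); print(ctrl.close_job())"
```

```text
27.2
the job is handed in; nothing more can be done
None
```

All four parts are in their own tray pockets, and I handed the job in at 27.2 s of the 104 s allowed. It reported no verdict. I set each part down under control until it touched the felt (peak force read about 9 N), then released it and moved the arm clear.

**Last checks, from the final pictures:**
- **Position:** the pickup, bar and switch lie flat with felt visible all round. By eye they are within about 5 mm of their pocket centres.
- **Knob:** its skirt and top disc match a flat, skirt-down model in the top camera, roughly 2 mm off centre.
- **Look-alikes:** the single-row pickup and the plain knob appear in the same pixels as in the earlier views. I did not measure their positions again.

**What disagreed or went wrong:**
- **Camera mismatch:** the two cameras placed the pockets about 4 mm apart, so I used the top view. Its spacing of the pockets came out about 1% larger than the insert sizes given.
- **Joint 7:** the last joint read 2.69 rad, right at its range limit, on the way to the bar. I turned the tool back half a turn straight away. No fault was reported, but I can't rule out that it passed the limit slightly.
- **Bar:** it has visible notches, although it was described as plain. It was the only bar on the bench of about the right size; I measured 82 x 15 mm, and it gripped at 16 mm.
- **Tool tilt:** the tool had drifted to about 1° of tilt by the end, below the 0.06 rad (about 3.4°) tolerance.

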